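# Lock the lid with the rod lying under the box

### The arm

A 6-joint arm with a two-finger parallel gripper is mounted at the origin on the work surface. World frame = base frame: x ahead of the robot, y to its left, z up, the work surface at z = 0. Lengths are in mm, angles in rad, forces in N, time in s.
With the tool pointing down it reaches from about 250 to 800 mm from the base axis. Payload 3.9 kg.
Tool frame: the origin (TCP) lies at the very end of the fingers, on their centre line; the grasp point (between the pads) lies 19 mm behind it; z points along the fingers, y is the line along which they close (so a half turn about z gives the same grasp; the last joint's range is limited). The gripper opens to 85 mm and grips with 20 to 120 N. Pads are 22 mm wide; open, the fingers measure 114 mm over their backs; the gripper's body (76 mm by 85 mm) begins 54 mm behind the grasp point. The pads swing forward as they close: fully open they stand 13 mm farther back than shut.
Start: joints at [-1.33, 0.26, -0.138, 1.173, 0, 1.571], TCP at [125.198, -509.844, 196.204] pointing down, gripper open.
Joint ranges: [-2.78, 2.78], [-0.83, 1.72], [-1.28, 1.37], [-1.9, 2.12], [-1.57, 1.48], [-3.14, 3.14]. Speed limits (rad/s): [2.57, 2.57, 3.14, 3.14, 3.14, 3.14].

### API

Orientations are given as a unit quaternion [x, y, z, w].
In Python, from cell import r gives the robot as it stands. The module is installed in compiled form; this text tells all that it offers.
- The arm moves only by the tool jog_arm, never from a script. Its argument "motion" is a list of rows, each a list of 4 numbers: the shift along the tool's x, y, z in m, then the turn about the tool's z in degrees. A call has 1 to 12 rows; each row shifts and turns the commanded pose from where the row before left it, along the tool's axes as they then stand; what a row does not reach is not made up. A row lasts 1/12 s, in which the tool goes at most 41.7 mm and 7.16 degrees, less where a joint would pass 70% of its speed; a pose out of reach is approached as far as the arm can. A call with a gripper value outside its range is refused whole. "claw" is the opening, from 0 (shut) to 1 (fully open), set as the call begins (left out, the last holds). The fingers move at their own pace and stop on an object; "grip_force" is the grip in N (left out, the last holds). Time passes only in rows, so rows that do not move let the fingers close. It gives the time, the measured TCP pose, the force, the opening and the grip force at its end, in the units of the state.
- r.get_state(): the state, without advancing time (a new reading comes with each control period).
- r.grab_frame(name): name is "scene" or "top" or "wrist"; returns (picture, depth): 400x640x3 uint8, red, green, blue; 400x640 float32, mm along the optical axis (not along the pixel's ray), 0 where there is no reading.
- r.camera_model(name): a dict with "camera_matrix" (3x3 intrinsics, pixels), "k1" (the pictures are not rectified: a ray, as slopes to the right and down, at radius r is drawn at 1 + k1 r^2 times it, then the intrinsics apply), "T" (4x4, takes a point from camera to world coordinates); the wrist camera has in their place "hand_eye" (4x4, takes a point from camera to tool coordinates, whose origin is the TCP and whose axes are the flange's). Camera axes: x right, y up, looking along -z (the intrinsics and any distortion apply to the point x, -y, -z); pixel columns grow to the right and rows downward; lengths in mm; the calibration is good to about 2 mm. A picture is of the moment at which its call begins: read the wrist's pose just before it. camera_model takes no time and is no camera call.
- r.job_done(): hands the job in; it is judged then, once.
Trained networks look in the newest picture that a camera, given by its name, has taken for a name from the list of things; names that differ only in an ending like _2 or _b are one class to them, and where a whole thing is asked for, a point or a joint stands for the part that bears it (a point fixed in the world has none). Each returns a list of dicts, best first, with "score" (0 to 1); they miss things now and then, are a little off and sometimes report something else, mostly with a low value. They report only what shows in the picture. A call takes as long as a camera call. They do not tell look-alikes from the thing itself.
- r.recognise(name, camera): "box" ([left, top, width, height] in pixels, round what is visible of it).
- r.outline_of(name, camera): "region" (400x640 bool, what is visible of it) and "box" ([left, top, width, height] in pixels, round what is visible of it).
- r.landmark_of(name, camera): "centre" ([column, row] in pixels: a listed point, or the origin of a listed thing).
The state is a dict: "clock": time; "qpos": joint angles; "qd": joint speeds; "effort": joint torques, N m; "tcp_pos": TCP position; "ee_rot": TCP orientation; "ft_force": force on the tool from outside, world axes, zero at the start; "torque": the same for the moment, N m; "gripper_width": finger opening in mm; "gripper_force": force on a finger pad.
Only numpy, scipy, OpenCV 4.12 (cv2) and the standard library are available. Lean on these libraries where they do the work, as an engineer would, in place of code of your own. Each camera call takes 0.05 s, during which the arm holds its last target. There are 200 camera calls.

### The job

Draw the locking rod out from under the open hexagonal box without shifting or tipping that box, then pass the rod through both steel eyes on the lid of the closed hexagonal box and push it fully home, handle up against the eye. Leave it lying there, and leave everything else where it stands.

Things in the scene. Friction and masses are not known exactly. Their poses are not given: they have to be found in the camera images.
- rod_handle (a point): Centre (half-way up) of the locking rod's grey plastic handle, a flat bar 70 mm long (along the rod), 24 wide, 14 high, poking out from under the open hexagonal box towards -y (middle of the table). y axis: along the rod, handle to tip; z: up (the rod lies flat on the table, its axis at 7 mm)
- rod_tip (a point): Tip of the rod's steel part, on the axis, 155 mm along +y from rod_handle; same axes. The steel part is 14 mm round, 120 mm long, its last 10 mm tapered to 7 mm; it starts at the handle's square shoulder, 35 mm along +y from rod_handle. At the start 70 to 115 mm of it is under the box
- rod_mid (a point): Point on the rod's axis 64 mm along +y from rod_handle (29 mm past the shoulder). It coincides with point eyes when the rod is fully home. Same axes as rod_handle
- rod: The whole locking rod, 190 mm long, about 0.1 kg. Origin: half-way along it, on its underside; y axis from handle to tip
- hexbox_centre (a point): Centre of the open white hexagonal box: 180 mm across flats (one faces its x axis), 208 across corners, 60 tall, 0.4 to 0.8 kg with its jars. It stands level on two battens and on the rod between them, underside 14 mm and rim 74 mm above the table; once the rod is gone the battens carry it level
- rack: Two fixed wooden battens under the hexagonal box, each 170 mm long (along y), 20 wide, 14 high, with 100 mm clear between them. Origin: midway between them, on the table. The rod lies between them, within 0.1 rad of the y axis
- eyes (a point): Point midway between two steel eyes on the closed box's lid, on the axis of their holes, 34 mm above the lid. y axis: along the holes; +y points to the middle of the table, so push the rod in from there, towards -y. The eyes are upright plates 8 mm thick, 40 wide, 56 tall, centred at y = -25 and +25 mm, each with a round 20 mm through hole
- lidded: The closed white hexagonal box with the eyes on its lid, fixed: 172 mm across flats (one faces its x axis), 199 across corners, 85 mm tall to the top of its lid. Origin: centre of its underside, straight below point eyes; same axes
- jar_handle: glass jar with aluminium lid, 54 mm across, 85 mm tall, standing beside the rod's handle; a bystander. Origin: centre of its underside
- jar_low: low brown glass jar, 68 mm across, 75 mm tall; a bystander. Origin: centre of its underside
- bottle_mid: white plastic bottle, 56 mm across, 115 mm tall; a bystander. Origin: centre of its underside
- can_mid: bare aluminium can, 66 mm across, 100 mm tall; a bystander. Origin: centre of its underside
- jar_clear: low wide clear glass jar with aluminium lid, 60 mm across, 65 mm tall, standing on the other side of the rod's handle, nearer the robot; a bystander. Origin: centre of its underside
- bottle_tall: tall slim bare steel flask, 54 mm across, 160 mm tall, standing close beside the closed box on the robot's side; a bystander. Origin: centre of its underside
- tin: small steel tin, 38 mm across, 30 mm tall, standing on the lid to one side of the eyes; a bystander. Origin: centre of its underside
Mind the look-alikes: they are no part of the job. Leave any orange look-alike of the part that bears hexbox_centre alone. There is more than one size of the rod; the job needs the larger.

How it is judged (in metres and radians):
On the way:
1. the rod is drawn clear of the hexagonal box, which stands as it stood (horizontal distance between rod_tip and hexbox_centre above 0.09 m and horizontal distance between rod_handle and hexbox_centre above 0.2 m and not (distance of hexbox_centre from where it was at the start of the episode above 0.015 m or angle between hexbox_centre's own z axis and vertical above 0.1 rad)), for 0.1 s.
At the end, for the whole second after the job is handed in: The rod lies at rest through both eyes with its handle's shoulder within about 15 mm of the eye; the open hexagonal box is within 15 mm of its first place and level within 0.1 rad; every bystander is within 30 mm of its place (distance between rod_mid and eyes below 0.015 m and angle between the y axis of rod_mid and the y axis of eyes, either way round below 0.2 rad and linear speed of rod below 0.02 m/s and not (distance of hexbox_centre from where it was at the start of the episode above 0.015 m or angle between hexbox_centre's own z axis and vertical above 0.1 rad) and distance of each of jar_handle, jar_low, bottle_mid, can_mid, jar_clear, bottle_tall, tin from where it was at the start of the episode below 0.03 m); the robot touches nothing.
It fails at once if the open hexagonal box is shifted by more than 15 mm or tipped by more than 0.1 rad (distance of hexbox_centre from where it was at the start of the episode above 0.015 m or angle between hexbox_centre's own z axis and vertical above 0.1 rad).
It fails at once if a bystander is moved by more than 30 mm (distance of any of jar_handle, jar_low, bottle_mid, can_mid, jar_clear, bottle_tall, tin from where it was at the start of the episode above 0.03 m).
It also fails if it takes over 51 s, if anything falls off the work surface, if the arm or the gripper's body presses on something with over 40 N, if the wrist force passes 120 N, or if a joint passes its speed limit or range.

## Working session

There is one attempt and no reset: what is moved stays moved. The work goes in short steps, Python scripts to look and compute and a tool call to move; the robot and the scene stay as the last step left them, time stands still between calls to the robot, and variables do not carry over. Pictures are saved under pics/ and viewed, at most 10 in all, crops included, and the job is handed in when it is done.

Besides the shell and the picture viewer there is one more tool, called by a JSON object that holds its "name" and its "arguments", one argument or row to a line. jog_arm: Moves the arm, as the interface text tells. Its arguments: {"type":"object","properties":{"motion":{"type":"array","items":{"type":"array","items":{"type":"number"}}},"claw":{"type":"number"},"grip_force":{"type":"number"}},"required":["motion"]}

```bash
mkdir -p pics
cat > h.py <<'E'
import numpy as np, cv2
from cell import r
from scipy.spatial.transform import Rotation as R
def T(cam,st=None):
    m=r.camera_model(cam)
    if cam!='wrist': return m,np.array(m['T'])
    st=st or r.get_state(); W=np.eye(4); W[:3,:3]=R.from_quat(st['ee_rot']).as_matrix(); W[:3,3]=st['tcp_pos']
    return m,W@np.array(m['hand_eye'])
def ray(cam,px,st=None):
    m,t=T(cam,st); K=np.array(m['camera_matrix'],float)
    p=cv2.undistortPoints(np.array(px,float).reshape(-1,1,2),K,np.array([m['k1'],0,0,0,0.]))[:,0]
    d=np.c_[p[:,0],-p[:,1],-np.ones(len(p))]
    return t[:3,3],d@t[:3,:3].T      # depth d mm -> o+d*dir
def atz(cam,px,z,st=None):
    o,d=ray(cam,px,st); return o+d*((z-o[2])/d[:,2])[:,None]
def cloud(cam,dep,st=None):
    v,u=np.mgrid[0:400,0:640]; o,d=ray(cam,np.c_[u.ravel(),v.ravel()],st)
    return (o+d*dep.reshape(-1,1)).reshape(400,640,3)
def save(n,im): cv2.imwrite('pics/'+n,im[:,:,::-1])
E
python3 - <<'E'
from h import *
for c in('scene','top'):
    im,d=r.grab_frame(c); save(c+'0.png',im); np.savez(c+'0',im=im,d=d)
    t=np.array(r.camera_model(c)['T']);print(c,t[:3,3].round())
im=np.load('top0.npz')
C=cloud('top',im['d'])
for n,z in dict(rod_handle=7,rod_tip=7,hexbox_centre=44,eyes=119,jar_handle=0,jar_clear=0,bottle_tall=0,tin=85,rack=0).items():
    for q in r.landmark_of(n,'top')[:3]:
        print(n,round(q['score'],2),np.round(q['centre']),atz('top',q['centre'],z)[0].round(1))
print(r.get_state())
E
```

```text
scene [1116. -546.  811.]
top [ 293.   -9. 1381.]
rod_handle 0.72 [259. 209.] [544.1 128.8   7. ]
rod_handle 0.65 [317. 165.] [681.6 -46.1   7. ]
rod_tip 0.45 [285. 161.] [694.2  52.6   7. ]
hexbox_centre 0.95 [355. 263.] [ 381.2 -153.7   44. ]
hexbox_centre 0.58 [210. 203.] [554.5 271.5  44. ]
hexbox_centre 0.41 [261. 157.] [697.2 123.5  44. ]
jar_handle 0.56 [256. 159.] [702.1 141.6   0. ]
jar_clear 0.85 [255. 258.] [397.6 137.5   0. ]
jar_clear 0.63 [242. 214.] [531.1 180.7   0. ]
bottle_tall 0.9 [410. 234.] [ 469.3 -328.6    0. ]
bottle_tall 0.48 [212. 203.] [563.7 273.    0. ]
tin 0.45 [426. 193.] [ 578.1 -360.7   85. ]
tin 0.45 [418. 180.] [ 617.9 -338.9   85. ]
rack 0.7 [421. 181.] [ 635.8 -367.7    0. ]
rack 0.6 [428. 197.] [ 585.1 -389.9    0. ]
{'clock': 0.55, 'qpos': array([-1.32999195e+00,  2.60033035e-01, -1.38121561e-01,  1.17265348e+00,
       -6.00406894e-06,  1.57082199e+00]), 'qd': array([-0.0002812 ,  0.00228747,  0.0009882 ,  0.00027255, -0.00088178,
       -0.00055143]), 'effort': array([ 3.19605679e-04, -4.05310428e+01,  2.54059607e+01,  2.17860637e-03,
        5.43683882e-05,  8.51193462e-07]), 'tcp_pos': array([ 125.20188241, -509.85209616,  196.17879399]), 'ee_rot': array([ 9.92761950e-01,  1.20098755e-01, -3.68615699e-06, -5.47292237e-06]), 'ft_force': array([-0.13363794, -0.54250031, -0.8202924 ]), 'torque': array([ 0.02562516,  0.03240414, -0.0236599 ]), 'gripper_force': 0.0, 'gripper_width': 85.6588467233997}
```

View pics/top0.png

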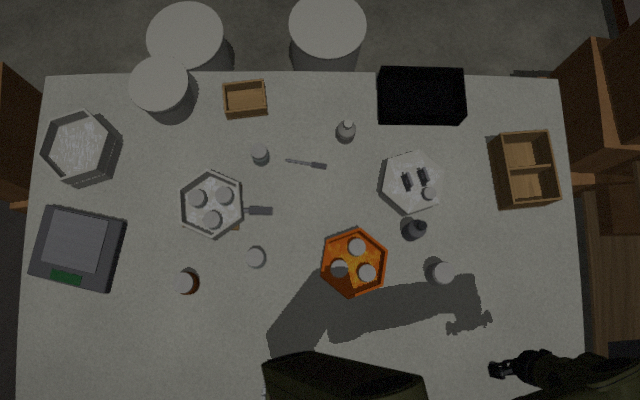

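View pics/scene0.png

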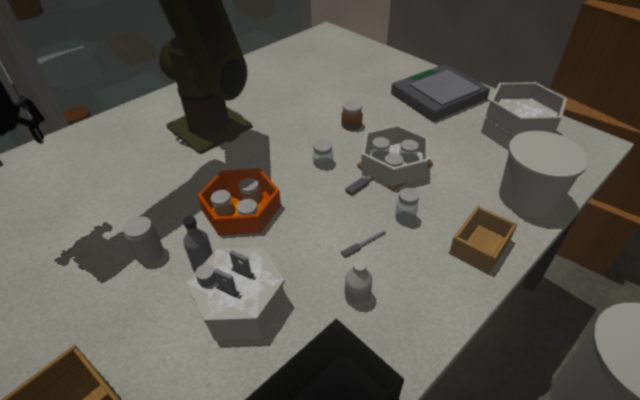

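The top picture shows the open white box at (211,204) with the rod handle at (259,210). The closed box is at (412,182), with its eyes at (406,181) and (422,173) and the tin at (429,193). The small rod at (305,162) and the orange box are decoys.

Run:
```python
from h import *
z=np.load('top0.npz'); C=cloud('top',z['d']); X,Y,Z=C[...,0],C[...,1],C[...,2]
def sh(n,m):
    p=C[m]; 
    if len(p)<3: print(n,len(p));return
    c,s,a=cv2.minAreaRect(p[:,:2].astype(np.float32)); print(n,len(p),p.mean(0).round(1),'rect',np.round(c,1),np.round(s,1),round(a,1),'z',p[:,2].min().round(),p[:,2].max().round())
v,u=np.mgrid[0:400,0:640]
win=lambda a,b,c,d:(u>=a)&(u<=b)&(v>=c)&(v<=d)
sh('handle',win(246,276,200,222)&(Z>8)&(Z<22)&(Y<175))
sh('rim',win(170,246,160,245)&(Z>66)&(Z<82))
sh('eyes',win(395,433,160,192)&(Z>118)&(Z<150))
lab=cv2.connectedComponents((win(395,433,160,192)&(Z>122)&(Z<150)).astype(np.uint8))[1]
for k in range(1,lab.max()+1): sh('eye%d'%k,lab==k)
sh('lid',win(370,445,145,218)&(Z>78)&(Z<92))
sh('tin',win(415,442,183,205)&(Z>105)&(Z<122))
sh('flask',win(395,432,205,245)&(Z>130)&(Z<170))
```

```text
handle 188 [538.4 127.   13.6] rect [547.6 129. ] [40.8 78. ] 0.8 z 8.0 21.0
rim 863 [549.2 267.2  71.9] rect [550.1 267.6] [206.4 179.5] 66.5 z 66.0 82.0
eyes 153 [ 612.6 -324.6  135.4] rect [ 600.3 -329.7] [72.6 60.8] 20.2 z 118.0 147.0
eye1 72 [ 621.9 -345.3  136.7] rect [ 623.4 -346.2] [40.8 10. ] 20.8 z 122.0 146.0
eye2 68 [ 606.5 -299.8  137. ] rect [ 607.2 -300.3] [39.4  9.4] 17.2 z 123.0 147.0
lid 2508 [ 615.1 -319.2   84.6] rect [ 615.  -323.2] [174.2 197.5] 18.8 z 78.0 92.0
tin 137 [ 572.9 -360.8  113.7] rect [ 577.2 -361.9] [35.6 45.2] 76.5 z 105.0 122.0
flask 74 [ 474.6 -324.   157.1] rect [ 475.8 -325.2] [21.  23.7] 44.0 z 131.0 165.0
```

{"name": "jog_arm", "arguments": {
  "motion": [
    [0.0273,-0.0242,0,0],
    [0.0273,-0.0242,0,0],
    [0.0273,-0.0242,0,0],
    [0.0273,-0.0242,0,0],
    [0.0273,-0.0242,0,0],
    [0.0273,-0.0242,0,0],
    [0.0273,-0.0242,0,0],
    [0.0273,-0.0242,0,0],
    [0.0273,-0.0242,0,0],
    [0.0273,-0.0242,0,0],
    [0.0273,-0.0242,0,0],
    [0.0273,-0.0242,0,0]
  ]
}}

```text
clock: 1.55
tcp_pos: [374.9, -148.1, 196.5]
ee_rot: [0.993, 0.12, 0.0, 0.0]
ft_force: [-0.3, -1.2, 0.3]
gripper_width: 85.4
gripper_force: 0.0
```

{"name": "jog_arm", "arguments": {
  "motion": [
    [0.0273,-0.0242,0,0],
    [0.0273,-0.0242,0,0],
    [0.0273,-0.0242,0,0],
    [0.0273,-0.0242,0,0],
    [0.0273,-0.0242,0,0],
    [0.0273,-0.0242,0,0],
    [0.0273,-0.0242,0,0],
    [0.0273,-0.0242,0,0],
    [0,0,0,-7],
    [0,0,0,-7],
    [0,0,0,-7],
    [0,0,0,-7]
  ]
}}

```text
clock: 2.55
tcp_pos: [540.1, 90.9, 196.0]
ee_rot: [0.933, 0.36, -0.0, -0.0]
ft_force: [0.1, -0.3, 0.5]
gripper_width: 85.5
gripper_force: 0.0
```

{"name": "jog_arm", "arguments": {
  "motion": [
    [0,0,0,-7],
    [0,0,0,-7],
    [0,0,0,-7],
    [0,0,0,-7],
    [0,0,0,-7],
    [0,0,0,-7],
    [0,0,0,-6.2],
    [0,0,0,0],
    [0,0,0,0]
  ]
}}

```text
clock: 3.3
tcp_pos: [540.0, 90.4, 196.2]
ee_rot: [0.708, 0.706, 0.0, -0.0]
ft_force: [0.0, -0.5, 0.3]
gripper_width: 85.5
gripper_force: 0.0
```

```bash
cat > w.py <<'E'
from h import *
import sys
st=r.get_state(); im,d=r.grab_frame('wrist'); n=sys.argv[1]; save(n+'.png',im); np.savez(n,im=im,d=d)
print(st['tcp_pos'].round(1),st['qpos'].round(2),R.from_quat(st['ee_rot']).as_matrix()[:2,:2].round(3).tolist())
print(np.array(r.camera_model('wrist')['hand_eye']).round(2).tolist())
C=cloud('wrist',d,st); np.save(n+'C',C)
for nm,z in dict(rod_handle=7,rod_tip=7,rod_mid=7,hexbox_centre=44).items():
    for q in r.landmark_of(nm,'wrist')[:2]: print(nm,round(q['score'],2),np.round(q['centre']),atz('wrist',q['centre'],z,st)[0].round(1))
E
python3 w.py w1
```

```text
[540.   90.4 196.2] [ 0.17  0.3  -0.08  1.19  0.    1.74] [[0.003, 1.0], [1.0, -0.003]]
[[-0.0, 0.95, 0.3, 74.7], [1.0, 0.0, 0.0, 1.45], [-0.0, 0.3, -0.95, -177.07], [0.0, 0.0, 0.0, 1.0]]
rod_handle 0.78 [419. 273.] [683.4 -58.6   7. ]
rod_handle 0.77 [323. 146.] [543.8 125.1   7. ]
rod_mid 0.75 [428. 243.] [690.7 -11.1   7. ]
rod_mid 0.67 [322.  96.] [542.9 185.    7. ]
hexbox_centre 0.98 [330.   9.] [550.4 266.5  44. ]
hexbox_centre 0.78 [216. 337.] [ 388.5 -140.4   44. ]
```

View pics/w1.png

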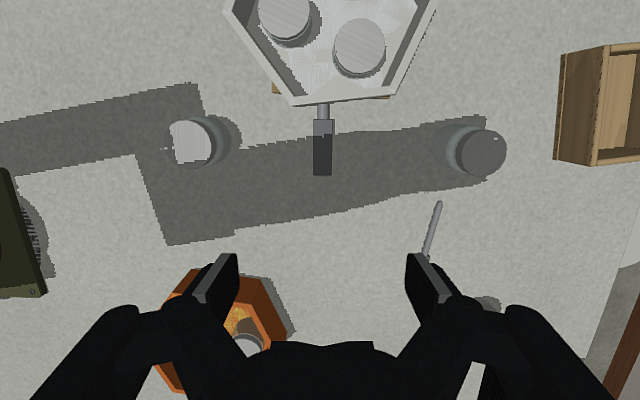

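The wrist picture shows the handle at columns 314-332 and rows 119-175, with the steel running up under the box at row 103.

Run:
```python
from h import *
C=np.load('w1C.npy'); v,u=np.mgrid[0:400,0:640]
m=(u>300)&(u<346)&(v>100)&(v<190)&(C[...,2]>6)&(C[...,2]<25)
n,lab,s,_=cv2.connectedComponentsWithStats(m.astype(np.uint8)); k=1+s[1:,4].argmax(); m=lab==k
p=C[m]; print(len(p),p.min(0).round(1),p.max(0).round(1))
for a in range(104,180,8):
    q=p[(v[m]>=a)&(v[m]<a+8)]
    if len(q): print(a,q[:,0].min().round(1),q[:,0].max().round(1),'mid',((q[:,0].min()+q[:,0].max())/2).round(1),'y',q[:,1].mean().round(1),'z',np.median(q[:,2]).round(1))
```

```text
1278 [530.5  88.4   6.8] [554.6 176.2  24.2]
104 534.2 549.6 mid 541.9 y 171.1 z 12.2
112 531.3 553.2 mid 542.2 y 161.5 z 12.2
120 531.3 554.5 mid 542.9 y 152.4 z 13.4
128 531.2 554.6 mid 542.9 y 142.9 z 13.3
136 531.1 553.4 mid 542.2 y 133.2 z 13.5
144 530.9 553.4 mid 542.2 y 123.5 z 13.5
152 530.8 553.4 mid 542.1 y 113.6 z 13.4
160 530.6 553.5 mid 542.1 y 103.5 z 13.4
168 530.5 553.6 mid 542.1 y 93.3 z 13.4
```

{"name": "jog_arm", "arguments": {
  "motion": [
    [0.0196,0.0023,0,0.3],
    [0,0,0.035,0],
    [0,0,0.035,0],
    [0,0,0.035,0],
    [0,0,0.035,0],
    [0,0,0.025,0],
    [0,0,0.015,0],
    [0,0,0.009,0],
    [0,0,0.003,0],
    [0,0,0,0]
  ]
}}

```text
clock: 4.38
tcp_pos: [542.3, 110.0, 4.0]
ee_rot: [0.709, 0.705, -0.0, -0.0]
ft_force: [-0.8, -0.1, 0.3]
gripper_width: 85.8
gripper_force: 0.0
```

{"name": "jog_arm", "arguments": {
  "motion": [
    [0,0,0,0],
    [0,0,0,0],
    [0,0,0,0],
    [0,0,0,0],
    [0,0,0,0],
    [0,0,0,0],
    [0,0,0,0],
    [0,0,0,0]
  ],
  "claw": 0,
  "grip_force": 60
}}

```text
clock: 5.05
tcp_pos: [542.3, 110.0, 4.3]
ee_rot: [0.709, 0.705, 0.0, 0.0]
ft_force: [-0.1, 0.5, 1.0]
gripper_width: 0.2
gripper_force: 0.0
```

```bash
python3 w.py w2
```

```text
[542.3 110.    4.3] [ 0.2   0.46 -0.38  0.73  0.    1.78] [[0.005, 1.0], [1.0, -0.005]]
[[-0.0, 0.95, 0.3, 74.71], [1.0, 0.0, 0.0, 1.46], [-0.0, 0.3, -0.95, -177.07], [0.0, 0.0, 0.0, 1.0]]
rod_handle 0.61 [319. 214.] [542.1 122.2   7. ]
rod_tip 0.79 [532. 300.] [698.4  53.5   7. ]
rod_mid 0.69 [105. 194.] [403.9 136.3   7. ]
```

View pics/w2.png

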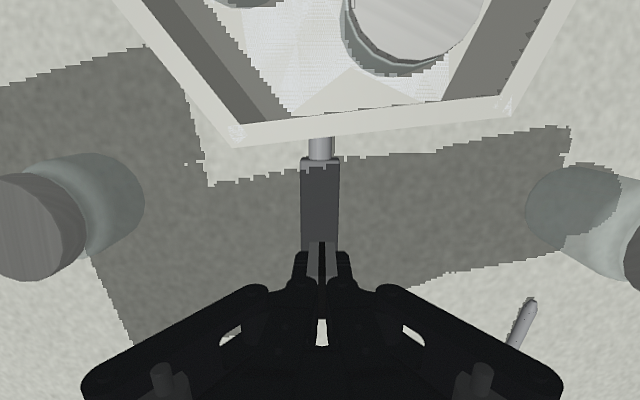

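Run:
```python
from h import *
C=np.load('w2C.npy'); 
for v in range(150,330,10): print(v,[C[v,u].round(0).tolist() for u in (300,308,321,334)])
q=r.get_state(); print(q['gripper_width'],q['ft_force'],q['tcp_pos'])
```

```text
150 [[531.0, 162.0, 0.0], [536.0, 163.0, 7.0], [544.0, 164.0, 13.0], [552.0, 162.0, -1.0]]
160 [[531.0, 158.0, 12.0], [536.0, 158.0, 12.0], [544.0, 158.0, 13.0], [551.0, 158.0, 13.0]]
170 [[531.0, 152.0, 12.0], [536.0, 152.0, 13.0], [544.0, 152.0, 14.0], [551.0, 152.0, 14.0]]
180 [[531.0, 146.0, 13.0], [536.0, 146.0, 14.0], [544.0, 146.0, 12.0], [551.0, 146.0, 14.0]]
190 [[531.0, 140.0, 13.0], [536.0, 140.0, 12.0], [544.0, 140.0, 14.0], [551.0, 140.0, 14.0]]
200 [[531.0, 133.0, 13.0], [536.0, 134.0, 15.0], [544.0, 134.0, 14.0], [552.0, 133.0, 13.0]]
210 [[530.0, 127.0, 13.0], [535.0, 127.0, 14.0], [544.0, 127.0, 14.0], [552.0, 127.0, 14.0]]
220 [[530.0, 120.0, 13.0], [535.0, 120.0, 14.0], [543.0, 120.0, 13.0], [552.0, 120.0, 14.0]]
230 [[529.0, 108.0, -0.0], [535.0, 114.0, 14.0], [543.0, 114.0, 14.0], [552.0, 113.0, 13.0]]
240 [[529.0, 100.0, -1.0], [535.0, 107.0, 14.0], [543.0, 107.0, 14.0], [552.0, 107.0, 13.0]]
250 [[532.0, 116.0, 45.0], [537.0, 116.0, 45.0], [544.0, 120.0, 53.0], [550.0, 120.0, 53.0]]
260 [[533.0, 115.0, 54.0], [538.0, 120.0, 63.0], [544.0, 119.0, 63.0], [550.0, 120.0, 63.0]]
270 [[534.0, 116.0, 66.0], [538.0, 120.0, 72.0], [544.0, 119.0, 72.0], [549.0, 120.0, 72.0]]
280 [[535.0, 122.0, 84.0], [538.0, 121.0, 81.0], [544.0, 118.0, 77.0], [549.0, 120.0, 81.0]]
290 [[536.0, 121.0, 88.0], [539.0, 122.0, 90.0], [544.0, 112.0, 75.0], [549.0, 121.0, 88.0]]
300 [[536.0, 121.0, 95.0], [539.0, 121.0, 95.0], [543.0, 107.0, 76.0], [548.0, 121.0, 95.0]]
310 [[537.0, 125.0, 105.0], [540.0, 126.0, 106.0], [543.0, 102.0, 77.0], [548.0, 125.0, 105.0]]
320 [[537.0, 126.0, 111.0], [540.0, 123.0, 107.0], [543.0, 33.0, -0.0], [548.0, 121.0, 106.0]]
0.05594119017650808 [-0.75735922 -0.2779455  -0.12134481] [542.27027205 110.00534057   4.14401794]
```

Run:
```python
from h import *
v,u=np.mgrid[0:400,0:640]
for n,t in(('w1',[540,90.4,196.2]),('w2',[542.3,110,4.2])):
    C=np.load(n+'C.npy')-np.array(t); 
    m=(np.abs(C[...,0])<70)&(np.abs(C[...,1])<30)&(C[...,2]>(-20 if n=='w1' else 16))
    i=np.argsort(C[...,2][m])[:400:40]; print(n); print(np.c_[u[m][i],v[m][i],C[m][i].round(1)])
```

```text
w1
[[406.  262.   44.6   1.7  47.1]
 [408.  256.   44.7   6.2  48.9]
 [235.  255.  -41.4   7.6  49.9]
 [405.  281.   43.9  -7.2  50.6]
 [408.  266.   44.3   2.   51.5]
 [237.  274.  -40.7  -1.8  52.2]
 [236.  270.  -40.8   0.7  52.6]
 [226.  253.  -44.6  10.3  53.1]
 [236.  285.  -41.3  -7.2  53.7]
 [221.  255.  -46.8   9.7  54.1]]
w2
[[316.  242.   -1.5   8.6  37.3]
 [314.  243.   -2.4   9.4  40.2]
 [315.  244.   -1.9   9.4  41.5]
 [334.  245.    7.9   9.2  42.4]
 [344.  253.   13.1   5.2  43.6]
 [307.  254.   -6.    5.2  44.5]
 [330.  247.    5.8   9.6  45.5]
 [295.  255.  -12.    5.8  46.6]
 [295.  256.  -11.9   5.8  47.7]
 [340.  256.   10.7   6.1  48.5]]
```

The real fingertips sit about 37 mm short of the reported TCP, and the gripper closed on nothing. I'll open, go about 38 mm lower and watch the force.

{"name": "jog_arm", "arguments": {
  "motion": [
    [0,0,0,0],
    [0,0,0,0],
    [0,0,0,0],
    [0,0,0,0],
    [0,0,0,0],
    [0,0,0,0],
    [0,0,0.008,0],
    [0,0,0.008,0],
    [0,0,0.008,0],
    [0,0,0.007,0],
    [0,0,0.005,0],
    [0,0,0,0]
  ],
  "claw": 1
}}

```text
clock: 6.3
tcp_pos: [540.9, 109.7, -33.5]
ee_rot: [0.709, 0.705, -0.001, -0.001]
ft_force: [0.6, -0.5, 0.2]
gripper_width: 85.4
gripper_force: 0.0
```

{"name": "jog_arm", "arguments": {
  "motion": [
    [0,0,0.002,0],
    [0,0,0,0]
  ]
}}

```text
clock: 6.47
tcp_pos: [542.3, 110.0, -34.1]
ee_rot: [0.709, 0.705, -0.0, -0.0]
ft_force: [0.2, 0.5, -0.7]
gripper_width: 85.4
gripper_force: 0.0
```

{"name": "jog_arm", "arguments": {
  "motion": [
    [0,0,0,0],
    [0,0,0,0],
    [0,0,0,0],
    [0,0,0,0],
    [0,0,0,0],
    [0,0,0,0],
    [0,0,0,0]
  ],
  "claw": 0,
  "grip_force": 60
}}

```text
clock: 7.05
tcp_pos: [542.7, 110.1, -33.3]
ee_rot: [0.709, 0.705, 0.0, 0.0]
ft_force: [-0.6, -0.1, 2.9]
gripper_width: 22.4
gripper_force: 59.4
```

{"name": "jog_arm", "arguments": {
  "motion": [
    [-0.003,0,0,0],
    [-0.006,0,0,0],
    [-0.008,0,0,0],
    [-0.008,0,0,0],
    [-0.008,0,0,0],
    [-0.008,0,0,0],
    [-0.008,0,0,0],
    [-0.008,0,0,0],
    [-0.008,0,0,0],
    [-0.008,0,0,0],
    [-0.008,0,0,0],
    [-0.008,0,0,0]
  ]
}}

```text
clock: 8.05
tcp_pos: [542.3, 20.5, -33.3]
ee_rot: [0.709, 0.705, 0.001, -0.0]
ft_force: [0.8, 3.6, 5.6]
gripper_width: 22.2
gripper_force: 59.6
```

{"name": "jog_arm", "arguments": {
  "motion": [
    [-0.008,0,0,0],
    [-0.008,0,0,0],
    [-0.008,0,0,0],
    [-0.008,0,0,0],
    [-0.008,0,0,0],
    [-0.008,0,0,0],
    [-0.008,0,0,0],
    [-0.006,0,0,0],
    [0,0,0,0],
    [0,0,0,0]
  ]
}}

```text
clock: 8.88
tcp_pos: [541.7, -42.9, -33.3]
ee_rot: [0.71, 0.705, -0.0, 0.001]
ft_force: [-0.7, -1.0, 5.0]
gripper_width: 22.3
gripper_force: 59.6
```

```bash
python3 w.py w3
```

```text
[541.7 -42.9 -33.3] [-0.08  0.49 -0.45  0.63 -0.    1.5 ] [[0.007, 1.0], [1.0, -0.007]]
[[-0.0, 0.95, 0.3, 74.71], [1.0, 0.0, 0.0, 1.46], [-0.0, 0.3, -0.95, -177.07], [0.0, 0.0, 0.0, 1.0]]
rod_handle 0.86 [323. 232.] [544.  -26.9   7. ]
rod_handle 0.75 [568. 270.] [681.5 -51.7   7. ]
rod_mid 0.6 [600. 195.] [687.6  -8.1   7. ]
rod_mid 0.59 [324. 108.] [544.9  33.8   7. ]
```

View pics/w3.png

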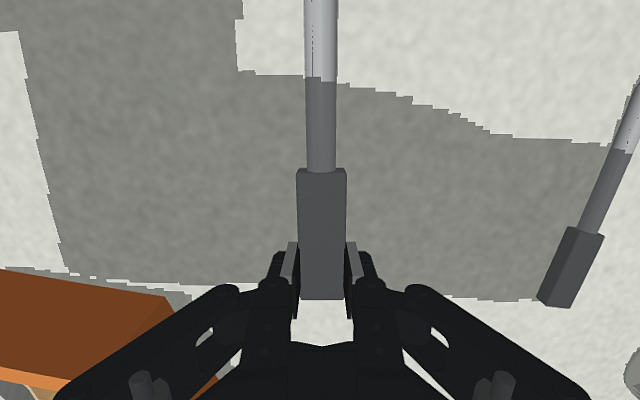

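{"name": "jog_arm", "arguments": {
  "motion": [
    [0,0,-0.01,0],
    [0,0,-0.02,0],
    [0,0,-0.033,0],
    [0,0,-0.033,0],
    [0,0,-0.033,0],
    [0,0,-0.033,0],
    [-0.025,-0.002,-0.02,0],
    [-0.027,-0.002,-0.01,0],
    [0,0,0,-7.1],
    [0,0,0,-7.1],
    [0,0,0,-7.1],
    [0,0,0,-7.1]
  ]
}}

```text
clock: 10.13
tcp_pos: [535.8, -94.3, 158.0]
ee_rot: [0.512, 0.859, -0.001, -0.001]
ft_force: [-0.5, 0.1, -1.2]
gripper_width: 22.1
gripper_force: 58.9
```

{"name": "jog_arm", "arguments": {
  "motion": [
    [0,0,0,-7.1],
    [0,0,0,-7.1],
    [0,0,0,-7.1],
    [0,0,0,-7.1],
    [0,0,0,-7.1],
    [0,0,0,-7.1],
    [0,0,0,-7.1],
    [0,0,0,-7.1],
    [0,0,0,-7.1],
    [0,0,0,-7.1],
    [0,0,0,-7.1],
    [0,0,0,-7.1]
  ]
}}

```text
clock: 11.13
tcp_pos: [535.8, -93.9, 157.8]
ee_rot: [-0.205, 0.979, -0.0, -0.001]
ft_force: [-0.3, 0.2, -0.9]
gripper_width: 22.3
gripper_force: 58.9
```

{"name": "jog_arm", "arguments": {
  "motion": [
    [0,0,0,-7.1],
    [0,0,0,-7.1],
    [0,0,0,-7.1],
    [0,0,0,-7.1],
    [0,0,0,-7.1],
    [0,0,0,-7.1],
    [0,0,0,-7.1],
    [0,0,0,-7.1],
    [0,0,0,-7.1],
    [0,0,0,-7.1],
    [0,0,0,-7.1],
    [0,0,0,-7.1]
  ]
}}

```text
clock: 12.13
tcp_pos: [535.7, -93.8, 157.7]
ee_rot: [0.813, -0.582, -0.001, 0.001]
ft_force: [0.6, 0.8, -1.3]
gripper_width: 23.1
gripper_force: 58.9
```

{"name": "jog_arm", "arguments": {
  "motion": [
    [0,0,0.02,0],
    [0,0,0.03,0],
    [0,0,0.018,0],
    [0,0,0.011,0],
    [0,0,0,0],
    [0,0,0,0]
  ]
}}

```text
clock: 12.63
tcp_pos: [535.6, -93.5, 78.5]
ee_rot: [0.811, -0.585, -0.001, 0.001]
ft_force: [0.1, -0.4, -0.2]
gripper_width: 22.3
gripper_force: 59.0
```

```bash
cat > e.py <<'E'
from h import *
import sys
st=r.get_state(); im,d=r.grab_frame('wrist'); n=sys.argv[1]; save(n+'.png',im)
C=cloud('wrist',d,st); np.savez(n,im=im,C=C)
M=R.from_quat(st['ee_rot']).as_matrix(); t=st['tcp_pos']; print(t.round(1),np.degrees(np.arctan2(M[1,0],M[0,0])).round(2))
L=(C-t)@M; np.save(n+'L',L)   # tool coords
e=(L[...,2]<-14)&(L[...,2]>-75)&(L[...,0]>30)
lab=cv2.connectedComponentsWithStats(e.astype(np.uint8))
for k in range(1,lab[0]):
    if lab[2][k,4]<40: continue
    p=L[lab[1]==k]; print(lab[2][k].tolist(),'tool min',p.min(0).round(1),'max',p.max(0).round(1))
m=(np.abs(L[...,1])<14)&(L[...,2]<-25)&(L[...,2]>-60)&(L[...,0]>15)
for a in range(20,180,10):
    q=L[m&(L[...,0]>=a)&(L[...,0]<a+10)]
    if len(q)>3: print(a,len(q),'y',np.percentile(q[:,1],[2,50,98]).round(1),'ztop',np.percentile(q[:,2],3).round(1))
E
python3 e.py e1
```

```text
[535.6 -93.5  78.5] -71.54
[296, 0, 51, 217, 7690] tool min [ 30.  -13.2 -49.2] max [123.3  10.8 -33.9]
20 923 y [-12.5  -1.2  10.1] ztop -47.7
30 971 y [-12.5  -1.2  10.2] ztop -47.7
40 1053 y [-12.6  -1.2  10.1] ztop -47.7
50 799 y [-11.8  -1.2   9.4] ztop -47.3
60 657 y [-8.2 -1.2  5.3] ztop -47.2
70 709 y [-8.  -1.2  5.2] ztop -47.2
80 743 y [-8.3 -1.6  5.1] ztop -47.1
90 808 y [-8.1 -1.6  5.4] ztop -47.2
100 852 y [-8.4 -1.5  5.3] ztop -47.3
110 906 y [-8.2 -1.5  5.2] ztop -47.3
120 192 y [-8.7 -1.9  5.1] ztop -47.1
```

View pics/e1.png

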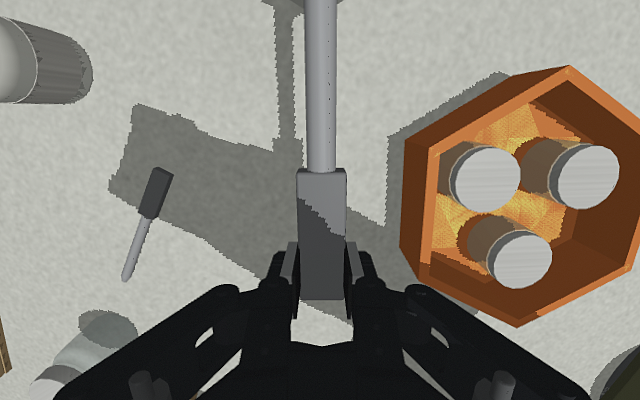

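The rod is held straight and level. The eyes are out of the wrist view, so I'll measure the rod and eyes together in the fixed cameras.

```bash
cat > f.py <<'E'
from h import *
import sys
st=r.get_state(); t=st['tcp_pos']; M=R.from_quat(st['ee_rot']).as_matrix()
print(t.round(1),np.degrees(np.arctan2(M[1,0],M[0,0])).round(2))
ex=np.array([.8192,-.5736]) # unused
for c in('top','scene'):
    im,d=r.grab_frame(c); save(sys.argv[1]+c+'.png',im); C=cloud(c,d); np.savez(sys.argv[1]+c,C=C,im=im)
    L=(C-t)@M
    m=(np.abs(L[...,1])<16)&(L[...,0]>60)&(L[...,0]<180)&(np.abs(L[...,2]+43)<12)
    p=L[m]; print(c,'rod n',len(p),'xmax',np.percentile(p[:,0],99).round(1) if len(p) else '','ztop',np.percentile(p[:,2],[5,50]).round(1) if len(p) else '')
    for a in range(60,180,20):
        q=p[(p[:,0]>=a)&(p[:,0]<a+20)]
        if len(q)>5: print('  ',a,len(q),np.percentile(q[:,1],[3,50,97]).round(1))
    e=(np.hypot(C[...,0]-615,C[...,1]+322.5)<55)&(C[...,2]>126)&(C[...,2]<155)&(L[...,0]>190)
    n,lab,s,_=cv2.connectedComponentsWithStats(e.astype(np.uint8))
    for k in range(1,n):
        if s[k,4]<20: continue
        q=L[lab==k]; A=np.polyfit(q[:,1],q[:,0],1); b=np.percentile(q[:,1],[1,99])
        print('  eye',s[k].tolist(),'x',np.percentile(q[:,0],[2,50,98]).round(1),'y',b.round(1),'ymid',b.mean().round(1),'slope',A[0].round(3),'ztop',np.percentile(q[:,2],3).round(1))
E
python3 f.py f1
```

```text
[536.8 -93.5  79.5] -71.54
top rod n 99 xmax 168.0 ztop [-49.8 -44.7]
   100 17 [-4.9  0.8  7. ]
   120 35 [-5.1  0.7  6.9]
   140 36 [-5.6  1.7  7.1]
   160 11 [-5.2  0.5  4. ]
  eye [421, 167, 9, 15, 65] x [262.2 265.7 272.4] y [-21.9  18.4] ymid -1.8 slope 0.007 ztop -63.4
  eye [406, 172, 8, 15, 64] x [213.8 217.6 223.3] y [-20.9  18.5] ymid -1.2 slope -0.009 ztop -64.7
scene rod n 286 xmax 169.8 ztop [-48.9 -46. ]
   60 48 [-8.6 -5.9  2.5]
   80 48 [-8.8 -5.4  2.3]
   100 49 [-9.3 -5.4  2. ]
   120 54 [-9.1 -5.4  2.4]
   140 54 [-9.6 -5.4  1.7]
   160 33 [-8.5 -4.3  1.7]
  eye [229, 250, 20, 15, 140] x [214.4 221.1 223.1] y [-23.7  17.6] ymid -3.1 slope 0.001 ztop -63.2
  eye [213, 268, 21, 15, 150] x [264.4 271.2 273.3] y [-22.9  17.5] ymid -2.7 slope 0.006 ztop -62.7
```

```bash
python3 -c "
import cv2
a=cv2.imread('pics/f1top.png')[140:220,350:450]; b=cv2.imread('pics/f1scene.png')[225:350,170:370]
a=cv2.resize(a,(625,500),interpolation=2)[:, :400]; b=cv2.resize(b,(800,500),interpolation=2)
cv2.imwrite('pics/f1c.png',cv2.resize(b,(800,500)))"
```

```text
(no output)
```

View pics/f1c.png

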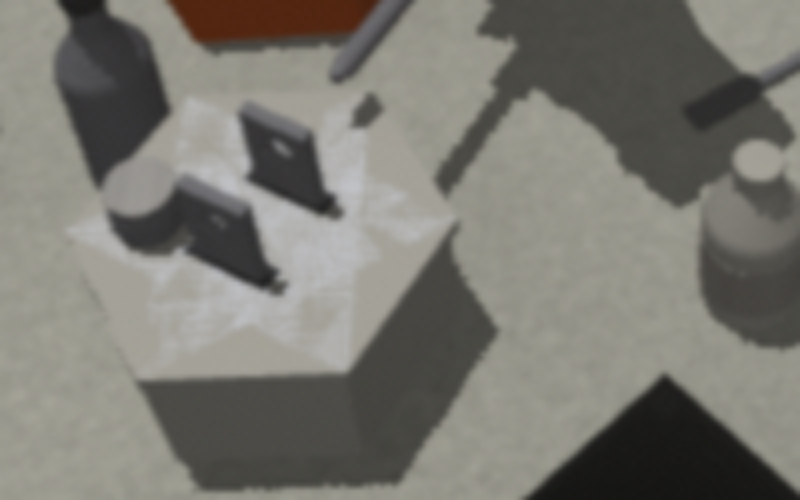

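The rod is close to in line. I'll shift it -1.3 mm in tool y and feed it in slowly, watching the force.

{"name": "jog_arm", "arguments": {
  "motion": [
    [0.01,-0.0013,0,0],
    [0.012,0,0,0],
    [0.01,0,0,0],
    [0.006,0,0,0],
    [0.005,0,0,0],
    [0.005,0,0,0],
    [0.005,0,0,0],
    [0.005,0,0,0],
    [0.005,0,0,0],
    [0,0,0,0]
  ]
}}

```text
clock: 13.62
tcp_pos: [558.9, -153.2, 79.2]
ee_rot: [0.811, -0.585, 0.0, 0.0]
ft_force: [0.1, -0.4, -1.3]
gripper_width: 22.7
gripper_force: 59.0
```

```bash
python3 f.py f2; python3 -c "
import cv2
b=cv2.imread('pics/f2scene.png')[225:325,180:310]
cv2.imwrite('pics/f2c.png',cv2.resize(b,(780,600),interpolation=2))"
```

```text
[ 558.9 -153.2   79.2] -71.54
top rod n 49 xmax 169.3 ztop [-51.9 -44.5]
   140 40 [-14.3   1.6  14.6]
  eye [420, 167, 10, 15, 67] x [198.2 201.4 208.2] y [-19.5  20.4] ymid 0.4 slope 0.007 ztop -64.9
scene rod n 324 xmax 168.6 ztop [-50.5 -45.3]
   60 52 [-8.1 -3.7  4. ]
   80 56 [-8.6 -4.6  2.7]
   100 59 [-8.7 -5.1  2.8]
   120 57 [-8.9 -5.2  2.6]
   140 67 [-14.9  -0.3  15.3]
   160 33 [-7.1 -4.   1.9]
  eye [213, 268, 21, 16, 149] x [200.6 207.5 210. ] y [-21.3  19.3] ymid -1.0 slope 0.006 ztop -63.0
```

View pics/f2c.png

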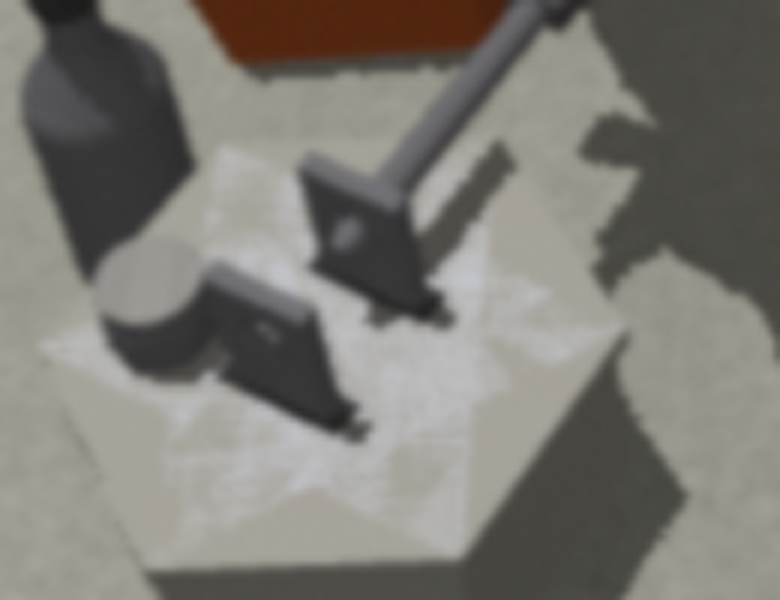

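The tip is through the first eye at about (348,230) in the crop with no contact force. Continuing.

{"name": "jog_arm", "arguments": {
  "motion": [
    [0.006,0,0,0],
    [0.007,0,0,0],
    [0.007,0,0,0],
    [0.006,0,0,0],
    [0.005,0,0,0],
    [0.005,0,0,0],
    [0.005,0,0,0],
    [0.005,0,0,0],
    [0.005,0,0,0],
    [0,0,0,0]
  ]
}}

```text
clock: 14.55
tcp_pos: [575.2, -201.8, 79.2]
ee_rot: [0.811, -0.585, 0.0, 0.0]
ft_force: [0.8, 0.6, -0.8]
gripper_width: 22.4
gripper_force: 59.0
```

{"name": "jog_arm", "arguments": {
  "motion": [
    [0.006,0,0,0],
    [0.006,0,0,0],
    [0.006,0,0,0],
    [0.006,0,0,0],
    [0.006,0,0,0],
    [0.006,0,0,0],
    [0.003,0,0,0],
    [0,0,0,0],
    [0,0,0,0]
  ]
}}

```text
clock: 15.3
tcp_pos: [587.0, -237.8, 79.1]
ee_rot: [0.811, -0.584, -0.0, -0.0]
ft_force: [-0.4, -0.2, -1.4]
gripper_width: 22.4
gripper_force: 59.0
```

```bash
python3 f.py f3|grep -v '^   [0-9]'; python3 e.py e3; python3 -c "
import cv2
a=cv2.imread('pics/e3.png')[:,120:520]; b=cv2.resize(cv2.imread('pics/f3scene.png')[225:325,180:280],(400,400),interpolation=2)
cv2.imwrite('pics/f3c.png',cv2.hconcat([a,b]))"
```

```text
[ 587.  -237.8   79.1] -71.52
top rod n 0 xmax  ztop 
scene rod n 416 xmax 168.7 ztop [-51.5 -44.6]
[ 586.8 -237.4   79.1] -71.5
[266, 0, 113, 218, 12032] tool min [ 30.  -21.4 -63.6] max [118.3  19.3 -14. ]
[386, 0, 93, 74, 5489] tool min [ 98.   31.9 -37.8] max [130.   69.1 -14. ]
[506, 118, 134, 102, 8864] tool min [ 30.  105.9 -75. ] max [ 76.5 150.2 -14. ]
20 913 y [-12.6  -1.2  10.4] ztop -47.6
30 987 y [-12.5  -1.2  10.2] ztop -47.6
40 1054 y [-12.6  -1.2  10.2] ztop -47.6
50 794 y [-11.8  -1.2   9.3] ztop -47.2
60 167 y [-10.7  -1.2  11.3] ztop -59.9
70 732 y [-12.   -0.7  12.4] ztop -58.7
80 737 y [-8.2 -1.6  5.1] ztop -47.3
90 800 y [-8.1 -1.3  5.4] ztop -47.2
100 855 y [-8.4 -1.5  5.3] ztop -47.2
110 1684 y [-13.4   0.1  13.5] ztop -59.3
```

View pics/f3c.png

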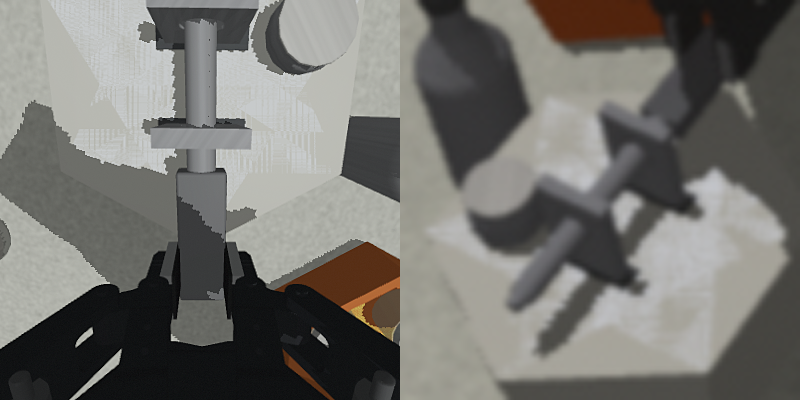

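The rod passes through both eyes, with about 12 mm left. I'll push gently until it touches.

{"name": "jog_arm", "arguments": {
  "motion": [
    [0.003,0,0,0],
    [0.003,0,0,0],
    [0.002,0,0,0],
    [0,0,0,0]
  ]
}}

```text
clock: 15.78
tcp_pos: [589.9, -245.8, 79.2]
ee_rot: [0.811, -0.584, 0.0, 0.0]
ft_force: [-0.5, -0.3, -0.9]
gripper_width: 21.9
gripper_force: 59.0
```

{"name": "jog_arm", "arguments": {
  "motion": [
    [0.002,0,0,0],
    [0.001,0,0,0],
    [0,0,0,0]
  ]
}}

```text
clock: 16.03
tcp_pos: [590.6, -248.4, 79.2]
ee_rot: [0.811, -0.584, 0.0, 0.0]
ft_force: [-0.2, -0.8, -1.7]
gripper_width: 22.5
gripper_force: 59.0
```

Run:
```python
from h import *
L=np.load('e3L.npy')
m=(np.abs(L[...,1]+1)<14)&(L[...,0]>30)&(L[...,0]<95)
w=L[m&(np.abs(L[...,1]+11)<1.2)&(np.abs(L[...,2]+46)<3)]; print('shoulder x',np.percentile(w[:,0],[95,99]).round(1))
t=L[m&(L[...,2]<-50)]; print('eye x',np.percentile(t[:,0],[2,5,50,95]).round(1))
```

```text
shoulder x [51.  51.5]
eye x [64.4 64.8 71.1 77.7]
```

{"name": "jog_arm", "arguments": {
  "motion": [
    [0.001,0,0,0],
    [0.001,0,0,0],
    [0.001,0,0,0],
    [0,0,0,0]
  ]
}}

```text
clock: 16.37
tcp_pos: [590.8, -249.1, 79.0]
ee_rot: [0.812, -0.584, -0.002, -0.001]
ft_force: [-2.2, 5.5, 1.5]
gripper_width: 22.4
gripper_force: 59.3
```

{"name": "jog_arm", "arguments": {
  "motion": [
    [0,0,0.001,0],
    [0,0,0.001,0],
    [0,0,0,0]
  ]
}}

```text
clock: 16.62
tcp_pos: [590.7, -249.1, 77.0]
ee_rot: [0.812, -0.584, -0.001, -0.001]
ft_force: [-1.3, 5.2, 0.6]
gripper_width: 22.2
gripper_force: 59.3
```

Contact shows about 5.5 N along the push, so the handle is home. Releasing.

{"name": "jog_arm", "arguments": {
  "motion": [
    [-0.001,0,0,0],
    [0,0,0,0],
    [0,0,0,0],
    [0,0,0,0],
    [0,0,0,0],
    [0,0,0,0]
  ],
  "claw": 1
}}

```text
clock: 17.12
tcp_pos: [591.3, -250.3, 77.3]
ee_rot: [0.811, -0.584, 0.0, 0.0]
ft_force: [0.4, -0.9, -0.4]
gripper_width: 85.5
gripper_force: 0.0
```

{"name": "jog_arm", "arguments": {
  "motion": [
    [0,0,-0.01,0],
    [0,0,-0.02,0],
    [0,0,-0.03,0],
    [0,0,-0.03,0],
    [-0.02,0,-0.03,0],
    [0,0,0,0],
    [0,0,0,0]
  ]
}}

```text
clock: 17.7
tcp_pos: [586.4, -231.2, 200.6]
ee_rot: [0.812, -0.584, 0.003, -0.001]
ft_force: [-0.3, -0.4, -0.1]
gripper_width: 85.4
gripper_force: 0.0
```

Run:
```python
from h import *
st=r.get_state(); im,d=r.grab_frame('wrist'); s,_=r.grab_frame('scene')
C=cloud('wrist',d,st); t=np.array([590.7,-249.1,77]); M=R.from_quat(st['ee_rot']).as_matrix(); L=(C-t)@M
m=(np.abs(L[...,1]+1)<14)
h=L[m&(L[...,0]>-25)&(L[...,0]<48)&(L[...,2]<-30)&(L[...,2]>-60)]; print('handle x',np.percentile(h[:,0],[1,99]).round(1),'y',np.percentile(h[:,1],[1,50,99]).round(1))
for a in range(-20,60,15): q=h[(h[:,0]>=a)&(h[:,0]<a+15)]; print(a,len(q),np.median(q,0).round(1) if len(q) else '')
e=L[m&(L[...,0]>40)&(L[...,2]<-52)]; print('eye',np.percentile(e[:,0],[2,50]).round(1))
cv2.imwrite('pics/end.png',cv2.hconcat([im[:,120:520],cv2.resize(s[125:325,170:450],(400,400),interpolation=2)])[:,:,::-1])
```

```text
handle x [-17.4  47.6] y [-13.9  -1.8   9.6]
-20 349 [-11.4  -2.7 -45.3]
-5 417 [  2.6  -1.8 -45.2]
10 423 [ 17.2  -1.8 -45.3]
25 474 [ 32.3  -1.8 -45.2]
40 265 [ 44.3  -1.8 -45.2]
55 0 
eye [53.2 59.8]
```

View pics/end.png

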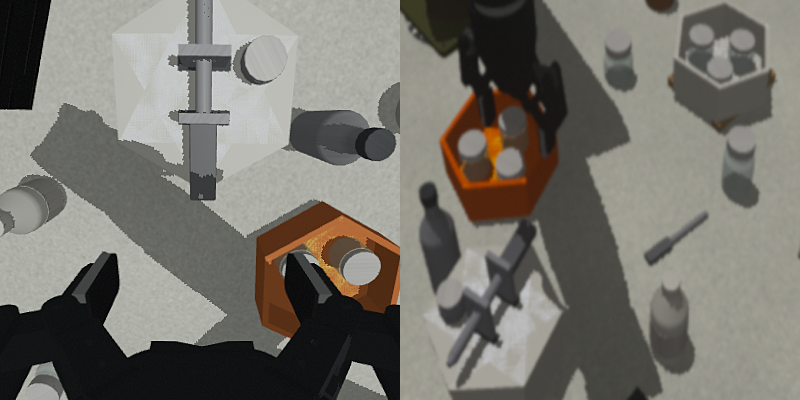

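The rod lies level through both eyes with its handle against the eye, the open box stands, and the gripper is clear.

```bash
python3 -c "
from cell import r
print(r.job_done())"
```

```text
the job is handed in; nothing more can be done
None
```

I drew the rod out from under the open box, passed it through both eyes, and pushed it home with its handle against the eye. The last pictures showed it lying level and everything else apparently in place, and I handed the job in after about 18 s; no verdict came back.

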